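# Show the snack samples to the camera with the lever-lid box

### The arm

A 6-joint arm with a two-finger parallel gripper is mounted at the origin on the work surface. World frame = base frame: x ahead of the robot, y to its left, z up, the work surface at z = 0. Lengths are in mm, angles in degrees, forces in N, time in s.
With the tool pointing down it reaches from about 350 to 850 mm from the base axis. Payload 8.1 kg.
Tool frame: the origin (TCP) lies at the very end of the fingers, on their centre line; the grasp point (between the pads) lies grip_depth behind it (grip_depth is the distance from the TCP to the grasp point, in mm); z points along the fingers, y is the direction in which the jaws open and shut (so a half turn about z gives the same grasp; the last joint's range is limited). The gripper opens to 85 mm and grips with 20 to 120 N. Pads are 22 mm wide; open, the fingers measure 114 mm over their backs; the gripper's body (76 mm by 85 mm) begins 54 mm behind the grasp point. The pads swing forward as they close: fully open they stand 13 mm farther back than shut.
Start: joints at [-75.768, 7.471, 85.268, -0, 87.261, -4.893], TCP at [196.601, -566.88, 207.892] pointing down, gripper open.
Joint ranges: [-169.43, 169.43], [-51.17, 129.36], [1.28, 143.12], [-76.62, 256.62], [0, 156.53], [-152.29, 152.29]. Speed limits (degrees/s): [136.94, 136.94, 159.86, 180, 180, 180].

### API

Orientations are given as [roll, pitch, yaw] about the fixed x, y, z axes, in that order (R = Rz(yaw) Ry(pitch) Rx(roll)).
In Python, from bench import * gives the robot as it stands.
- The arm moves only by the tool step_arm, never from a script. Its argument "plan" is a list of rows, each an object of numbers: "grip": the finger opening in cm, from 0 to 8.54; "tx", "ty", "tz": the shift along the tool's x, y, z in cm; "ax", "ay", "az": the turn, a rotation vector about the tool's x, y, z in degrees. In form: [{"grip": .., "tx": .., "ty": .., "tz": .., "ax": .., "ay": .., "az": ..}, ...]. A call has 1 to 8 rows; each row shifts and turns the commanded pose from where the row before left it, along the tool's axes as they then stand; what a row does not reach is not made up. A row lasts 1/12 s, in which the tool goes at most 41.7 mm and 7.16 degrees, less where a joint would pass 70% of its speed; a pose out of reach is approached as far as the arm can. A call with a gripper value outside its range is refused whole. The fingers move at their own pace and stop on an object; "newtons" is the grip in N (left out, the last holds). Time passes only in rows, so rows that do not move let the fingers close. It gives the time, the measured TCP pose, the force and the opening at its end, in the units of the state.
- sense(): the state, without advancing time (a new reading comes with each control period).
- snapshot(name): name is "side" or "top" or "wrist"; returns the picture (480x640x3 uint8, red, green, blue); there is no depth.
- camera_model(name): a dict with "intrinsics" (3x3 intrinsics, pixels), "pose" (4x4, takes a point from camera to world coordinates); the wrist camera has in their place "T_tool_cam" (4x4, takes a point from camera to tool coordinates, whose origin is the TCP and whose axes are the flange's). Camera axes: x right, y down, z forward; pixel columns grow to the right and rows downward; lengths in mm; the calibration is good to about 2 mm. A picture is of the moment at which its call begins: read the wrist's pose just before it. camera_model takes no time and is no camera call.
- hand_in(): hands the job in, once; it reports no verdict.
The state is a dict: "time": time; "joint_pos": joint angles; "qd": joint speeds; "joint_efforts": joint torques, N m; "tool_pos": TCP position; "tcp_rot": TCP orientation; "ft_force": force on the tool from outside, world axes, zero at the start; "wrist_torque": the same for the moment, N m; "finger_gap": finger opening in mm.
Only numpy, scipy, OpenCV 4.12 (cv2) and the standard library are available. Lean on these libraries where they do the work, as an engineer would, in place of code of your own. Each camera call takes 0.05 s, during which the arm holds its last target.

### The job

With a fingertip, press the lever of the orange-lidded sample box all the way down so that its lid stands fully open, and keep it open for two seconds for the camera. Then, with the finger still on the lever, let it come up slowly, taking about two seconds, so that the lid settles shut without slamming, and move the hand clear. Work the lid by its lever only; do not touch the green box, and leave the jars and other loose things where they stand.

Things in the scene. Friction and masses are not known exactly. Their poses are not given: they have to be found in the camera images.
- orange_pad (a point): centre of the top face of the ORANGE lever pad, 46 x 75 x 8 mm, on a steel arm; 75 mm out from the box's front wall. At rest 70 mm above the desk, tilted 0.15 rad, free edge up. Pressed, it swings down about a pivot 100 mm behind its centre (inside the box, 55 mm above the desk) and ends 40 mm above the desk. Its x axis, seen from above, points towards the box; it moves with the lever
- orange_lever (a joint): angle of the orange lever: 0 at rest (up), 0.30 rad fully pressed against its stop. A spring and the lid's weight press it back up: about 5 to 10 N at the pad. It does not stay down by itself
- orange_lid (a joint): angle of the orange lid (172 x 158 x 6 mm, hinged along the box's far edge, opens upward and away from the lever): 0 shut, 1.25 rad fully open. Linked to the lever: lid angle = 4.17 x lever angle both ways; the lid falls shut with a slam if the lever is let go
- orange_box: the white sample box with orange lid, fixed to the desk, 160 (x) x 150 (y) x 130 mm high, its lid's top at 136 mm (140 mm at the raised middle); origin under its centre; its x axis points from the lever side to the hinge side, so the lever pad's centre lies 154 mm from the origin along -x
- green_lid (a joint): angle of the green lid of the other box: 0 shut; leave it shut
- green_box: the other sample box, of the same make, with a GREEN lid and lever, fixed to the desk; leave it alone; origin under its centre, axes as for the orange box. The two boxes may stand either way round, left or right
- jar_a: tall snack jar, 96 mm across, 187 mm high, dark red-brown with orange band and brown cap; loose, leave alone; origin under its centre
- jar_b: second tall snack jar like jar_a; loose, leave alone
- round_jar: small jar, 56 mm across, 75 mm high, brown cap; loose, stands between the two sample boxes; leave alone; origin under its centre
- tin: small tin with yellow sides and pale top, 60 mm across, 55 mm high; loose, stands in front of the sample boxes; leave alone; origin under its centre
- carton: upright black carton 60 x 90 x 170 mm high; loose, leave alone; origin under its centre
- mouse: black computer mouse 100 x 60 x 30 mm; loose, leave alone; origin under its centre
- phone_tripod: phone upright on a black mini tripod, 265 mm high, feet within 90 mm of its centre; loose, leave alone; origin under its centre

How it is judged (in metres and radians):
On the way, in this order (a step that is already met when the one before it is completed fails the run):
1. the orange lid is held fully open (above 1.08 of 1.25 rad) by fingers on the lever for 1.5 s (value of joint orange_lid above 1.08 rad and contact force between the fingers and orange_lever above 0.5 N), for 1.5 s.
2. the lid is nearly shut with the fingers still bearing on the lever (value of joint orange_lid below 0.3 rad and contact force between the fingers and orange_lever above 0.2 N).
3. the lid is shut (value of joint each of orange_lid, green_lid below 0.05 rad and value of joint orange_lever below 0.015 rad), for 0.2 s.
At the end, for the whole second after the job is handed in: both lids shut (below 0.05 rad), the orange lever fully up (below 0.015 rad) and at rest, each loose thing within 20 mm of where it began (all of step 3 and velocity of joint orange_lid between -0.05 and 0.05 rad/s and distance of each of jar_a, jar_b, round_jar, tin, carton, mouse, phone_tripod from where it was at the start of the episode below 0.02 m); the robot touches nothing.
It fails at once if the orange lid slams (falls faster than 3.2 rad/s in the last half of its way) (value of joint orange_lid below 0.6 rad and velocity of joint orange_lid below -3.2 rad/s).
It fails at once if the robot pushes on the orange lid itself (contact force between any of the fingers, the arm and orange_lid above 1 N).
It fails at once if the green box is opened or pushed on (value of joint green_lid above 0.15 rad or contact force between any of the fingers, the arm and green_box above 2 N).
It fails at once if a bystander is pushed, lifted or knocked over (moved more than 20 mm) (distance of any of jar_a, jar_b, round_jar, tin, carton, mouse, phone_tripod from where it was at the start of the episode above 0.02 m).
It also fails if it takes over 48 s, if anything falls off the work surface, if the arm or the gripper's body presses on something with over 40 N, if the wrist force passes 120 N, or if a joint passes its speed limit or range.

## Working session

There is one attempt and no reset: what is moved stays moved. The work goes in short steps, Python scripts to look and compute and a tool call to move; the robot and the scene stay as the last step left them, time stands still between calls to the robot, and variables do not carry over. Pictures are saved under pics/ and viewed, and the job is handed in when it is done.

Besides the shell and the picture viewer there is one more tool, called after "Call:" as a command line: name --argument value ..., lists and objects as JSON in quotes. step_arm: Moves the arm, as the interface text tells. Its arguments: {"type":"object","properties":{"plan":{"type":"array","items":{"type":"object","properties":{"grip":{"type":"number"},"tx":{"type":"number"},"ty":{"type":"number"},"tz":{"type":"number"},"ax":{"type":"number"},"ay":{"type":"number"},"az":{"type":"number"}}}},"newtons":{"type":"number"}},"required":["plan"]}

```bash
mkdir -p pics; ls
python3 - <<'E'
from bench import *
import cv2,numpy as np
print(sense())
for n in("top","side"):
    im=snapshot(n);cv2.imwrite(f"pics/{n}0.png",im[:,:,::-1])
    m=camera_model(n);print(n,np.round(m["intrinsics"],1).tolist(),np.round(m["pose"],3).tolist())
print(camera_model("wrist"))
E
```

```text
pics
{'time': 0.0, 'joint_pos': array([-7.57697937e+01,  7.51594009e+00,  8.53306937e+01, -1.06411068e-03,
        8.72602703e+01, -4.89425567e+00]), 'qd': array([-0.06378535,  0.03826194, -0.09530702,  0.15429597, -0.01141476,
        0.02862219]), 'joint_efforts': array([ 1.03867771e-05, -5.69401753e+01, -5.00551021e+01, -3.52663556e-04,
        1.48168160e-02,  7.35674263e-06]), 'tool_pos': array([ 196.42786826, -566.30354604,  206.82223295]), 'tcp_rot': array([-1.79893395e+02, -8.06180861e-03,  1.91245063e+01]), 'ft_force': array([-0.53805133, -0.15705721,  0.16808129]), 'wrist_torque': array([-0.00974496,  0.00980189, -0.01082601]), 'finger_gap': 85.11847159907127}
top [[557.3, 0.0, 314.9], [0.0, 557.3, 240.5], [0.0, 0.0, 1.0]] [[0.018, -0.991, 0.132, 370.016], [-1.0, -0.02, -0.014, -28.535], [0.016, -0.132, -0.991, 1604.679], [0.0, 0.0, 0.0, 1.0]]
side [[619.0, 0.0, 318.1], [0.0, 619.0, 230.5], [0.0, 0.0, 1.0]] [[0.893, -0.325, 0.311, 57.504], [-0.449, -0.654, 0.608, -1060.252], [0.006, -0.683, -0.731, 1341.062], [0.0, 0.0, 0.0, 1.0]]
{'intrinsics': array([[362.32219927,   0.        , 317.95904411],
       [  0.        , 362.32219927, 242.72940577],
       [  0.        ,   0.        ,   1.        ]]), 'T_tool_cam': array([[-7.08559981e-05, -9.57888556e-01, -2.87140225e-01,
         7.44925046e+01],
       [ 9.99999949e-01,  2.12518956e-05, -3.17659924e-04,
         5.82551476e-02],
       [ 3.10385080e-04, -2.87140233e-01,  9.57888506e-01,
        -1.66131552e+02],
       [ 0.00000000e+00,  0.00000000e+00,  0.00000000e+00,
         1.00000000e+00]])}
```

View pics/top0.png

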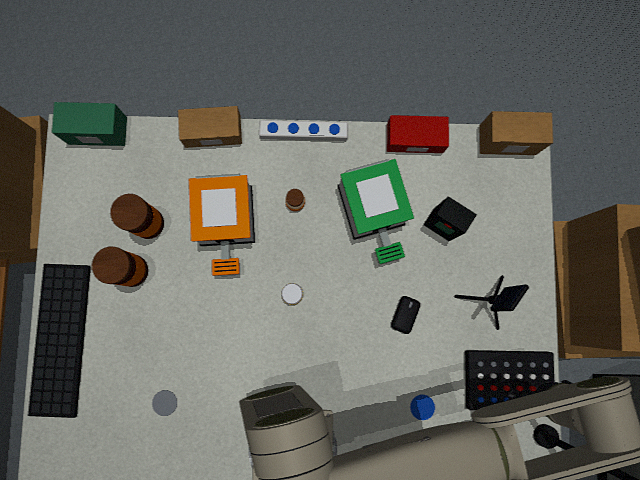

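View pics/side0.png

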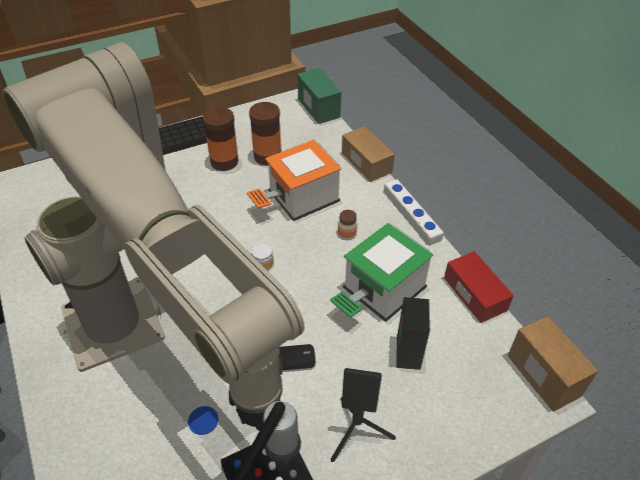

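The top view shows the orange box at about (220,209) with its pad at (226,267), and the green box at (377,197). The side view shows the orange pad at about (260,198). Next I'll measure the pad and lid.

```bash
cat > h.py <<'E'
from bench import *
import cv2,numpy as np
def ray(n,px):
    m=camera_model(n);K=np.array(m["intrinsics"]);T=np.array(m["pose"])
    d=T[:3,:3]@np.linalg.inv(K)@np.array([px[0],px[1],1.]);return T[:3,3],d/np.linalg.norm(d)
def onz(n,px,z):
    o,d=ray(n,px);return o+d*(z-o[2])/d[2]
def tri(a,b):
    (o,d),(p,e)=a,b
    s=np.linalg.lstsq(np.c_[d,-e],p-o,rcond=None)[0]
    P,Q=o+s[0]*d,p+s[1]*e;return (P+Q)/2,np.linalg.norm(P-Q)
def mask(im):
    h=cv2.cvtColor(im,cv2.COLOR_RGB2HSV);return cv2.inRange(h,(5,190,120),(22,255,255))
E
python3 - <<'E'
from h import *
for n in("top","side"):
    im=cv2.imread(f"pics/{n}0.png")[:,:,::-1].copy()
    k=cv2.morphologyEx(mask(im),cv2.MORPH_CLOSE,np.ones((5,5)))
    for c in cv2.findContours(k,0,2)[0]:
        if cv2.contourArea(c)>100:
            r=cv2.minAreaRect(c);print(n,cv2.contourArea(c),r)
            if n=="top":
                for z in(70,138): print(z,[np.round(onz(n,p,z)[:2]).tolist() for p in list(cv2.boxPoints(r))+[r[0]]])
            else: print(np.round(cv2.boxPoints(r)).tolist())
E
```

```text
top 379.0 ((225.07977294921875, 266.2762756347656), (15.906463623046875, 26.697906494140625), 86.42366790771484)
70 [[516.0, 235.0], [522.0, 162.0], [479.0, 157.0], [473.0, 230.0], [498.0, 196.0]]
138 [[510.0, 223.0], [516.0, 153.0], [474.0, 149.0], [468.0, 219.0], [492.0, 186.0]]
top 3533.0 ((218.79833984375, 207.66851806640625), (62.91292190551758, 58.918453216552734), 86.98721313476562)
70 [[745.0, 310.0], [757.0, 146.0], [579.0, 131.0], [567.0, 293.0], [661.0, 220.0]]
138 [[728.0, 295.0], [740.0, 138.0], [570.0, 123.0], [558.0, 279.0], [648.0, 209.0]]
side 1781.0 ((302.4451904296875, 162.86752319335938), (37.502342224121094, 64.39441680908203), 67.52056884765625)
[[266.0, 158.0], [325.0, 133.0], [339.0, 168.0], [280.0, 193.0]]
```

Run:
```python
from h import *
im=cv2.imread("pics/side0.png")
cv2.imwrite("pics/s1.png",cv2.resize(im[130:230,220:360],None,fx=5,fy=5,interpolation=2))
h=cv2.cvtColor(im,cv2.COLOR_BGR2HSV)
k=cv2.inRange(h,(3,150,90),(22,255,255));k[:,:240]=0;k[:,276:]=0;k[:182]=0
k=cv2.morphologyEx(k,cv2.MORPH_CLOSE,np.ones((5,5)))
for c in cv2.findContours(k,0,2)[0]:
  if cv2.contourArea(c)>50:
    r=cv2.minAreaRect(c);print(cv2.contourArea(c),r); print(tri(ray("top",(225.1,266.3)),ray("side",r[0])), onz("side",r[0],70))
```

```text
224.0 ((258.4154052734375, 197.6769256591797), (22.978918075561523, 13.155868530273438), 52.12501525878906)
(array([498.77181922, 195.6983459 ,  68.96142766]), np.float64(2.539547045683343)) [499.6365071  194.33623074  70.        ]
```

Call:
step_arm --plan '[{"grip": 0, "tz": -1.5, "az": -7}, {"grip": 0, "tz": -1.5, "az": -7}, {"grip": 0, "tz": -1.5, "az": -7}, {"grip": 0, "tz": -1.5, "az": -7}, {"grip": 0, "tz": -1.5, "az": -7}, {"grip": 0, "tz": -1.5, "az": -7}, {"grip": 0, "tz": -1, "az": -7}, {"grip": 0, "az": -7}]' --newtons 40

```text
invalid input
```

Call:
step_arm --plan '[{"grip": 0, "az": -7}, {"grip": 0, "az": -7}, {"grip": 0, "az": -6}, {"grip": 0}]'

```text
invalid input
```

The triangulated pad centre is (498.8, 195.7, 69.0). That fits the stated 70 mm height and puts it about 151 mm from the lid centre, against 154 mm expected. The move was refused, so I'll write out every key.

Call:
step_arm --plan '[{"grip": 0, "tx": 0, "ty": 0, "tz": -1.5, "ax": 0, "ay": 0, "az": -7}, {"grip": 0, "tx": 0, "ty": 0, "tz": -1.5, "ax": 0, "ay": 0, "az": -7}, {"grip": 0, "tx": 0, "ty": 0, "tz": -1.5, "ax": 0, "ay": 0, "az": -7}, {"grip": 0, "tx": 0, "ty": 0, "tz": -1.5, "ax": 0, "ay": 0, "az": -7}, {"grip": 0, "tx": 0, "ty": 0, "tz": -1.5, "ax": 0, "ay": 0, "az": -7}, {"grip": 0, "tx": 0, "ty": 0, "tz": -1.5, "ax": 0, "ay": 0, "az": -7}, {"grip": 0, "tx": 0, "ty": 0, "tz": -1, "ax": 0, "ay": 0, "az": -7}, {"grip": 0, "tx": 0, "ty": 0, "tz": 0, "ax": 0, "ay": 0, "az": -7}]' --newtons 40

```text
time: 0.77
tool_pos: [196.8, -567.7, 310.6]
tcp_rot: [179.9, 0.2, 75.5]
ft_force: [-0.3, -0.1, 0.3]
finger_gap: 0.3
```

Call:
step_arm --plan '[{"grip": 0, "tx": 0, "ty": 0, "tz": 0, "ax": 0, "ay": 0, "az": -6.5}, {"grip": 0, "tx": 0, "ty": 0, "tz": 0, "ax": 0, "ay": 0, "az": -6.5}, {"grip": 0, "tx": 0, "ty": 0, "tz": 0, "ax": 0, "ay": 0, "az": -6.5}, {"grip": 0, "tx": 2.5, "ty": 1.2, "tz": 0, "ax": 0, "ay": 0, "az": 0}, {"grip": 0, "tx": 2.5, "ty": 1.2, "tz": 0, "ax": 0, "ay": 0, "az": 0}, {"grip": 0, "tx": 2.5, "ty": 1.2, "tz": 0, "ax": 0, "ay": 0, "az": 0}, {"grip": 0, "tx": 2.5, "ty": 1.2, "tz": 0, "ax": 0, "ay": 0, "az": 0}, {"grip": 0, "tx": 2.5, "ty": 1.2, "tz": 0, "ax": 0, "ay": 0, "az": 0}]'

```text
time: 1.43
tool_pos: [246.5, -436.1, 307.3]
tcp_rot: [-180.0, -0.1, 94.6]
ft_force: [0.4, -0.6, 0.7]
finger_gap: -0.0
```

Call:
step_arm --plan '[{"grip": 0, "tx": 2.5, "ty": 1.2, "tz": 0, "ax": 0, "ay": 0, "az": 0}, {"grip": 0, "tx": 2.5, "ty": 1.2, "tz": 0, "ax": 0, "ay": 0, "az": 0}, {"grip": 0, "tx": 2.5, "ty": 1.2, "tz": 0, "ax": 0, "ay": 0, "az": 0}, {"grip": 0, "tx": 2.5, "ty": 1.2, "tz": 0, "ax": 0, "ay": 0, "az": 0}, {"grip": 0, "tx": 2.5, "ty": 1.2, "tz": 0, "ax": 0, "ay": 0, "az": 0}, {"grip": 0, "tx": 2.5, "ty": 1.2, "tz": 0, "ax": 0, "ay": 0, "az": 0}, {"grip": 0, "tx": 2.5, "ty": 1.2, "tz": 0, "ax": 0, "ay": 0, "az": 0}, {"grip": 0, "tx": 2.5, "ty": 1.2, "tz": 0, "ax": 0, "ay": 0, "az": 0}]'

```text
time: 2.1
tool_pos: [325.9, -229.0, 307.5]
tcp_rot: [-180.0, -0.0, 94.6]
ft_force: [0.2, -0.8, -1.7]
finger_gap: -0.3
```

Call:
step_arm --plan '[{"grip": 0, "tx": 2.5, "ty": 1.2, "tz": 0, "ax": 0, "ay": 0, "az": 0}, {"grip": 0, "tx": 2.5, "ty": 1.2, "tz": 0, "ax": 0, "ay": 0, "az": 0}, {"grip": 0, "tx": 2.5, "ty": 1.2, "tz": 0, "ax": 0, "ay": 0, "az": 0}, {"grip": 0, "tx": 2.5, "ty": 1.2, "tz": 0, "ax": 0, "ay": 0, "az": 0}, {"grip": 0, "tx": 2.5, "ty": 1.2, "tz": 0, "ax": 0, "ay": 0, "az": 0}, {"grip": 0, "tx": 2.5, "ty": 1.2, "tz": 0, "ax": 0, "ay": 0, "az": 0}, {"grip": 0, "tx": 2.5, "ty": 1.2, "tz": 0, "ax": 0, "ay": 0, "az": 0}, {"grip": 0, "tx": 2.5, "ty": 1.2, "tz": 0, "ax": 0, "ay": 0, "az": 0}]'

```text
time: 2.77
tool_pos: [405.5, -21.8, 307.6]
tcp_rot: [-180.0, -0.0, 94.6]
ft_force: [0.8, -0.2, 0.5]
finger_gap: -0.1
```

Call:
step_arm --plan '[{"grip": 0, "tx": 2.6, "ty": 1.3, "tz": 0, "ax": 0, "ay": 0, "az": 0}, {"grip": 0, "tx": 2.6, "ty": 1.3, "tz": 0, "ax": 0, "ay": 0, "az": 0}, {"grip": 0, "tx": 2.6, "ty": 1.3, "tz": 0, "ax": 0, "ay": 0, "az": 0}, {"grip": 0, "tx": 2.6, "ty": 1.3, "tz": 0, "ax": 0, "ay": 0, "az": 0}, {"grip": 0, "tx": 2.6, "ty": 1.3, "tz": 0, "ax": 0, "ay": 0, "az": 0}, {"grip": 0, "tx": 2.6, "ty": 1.3, "tz": 0, "ax": 0, "ay": 0, "az": 0}, {"grip": 0, "tx": 2.6, "ty": 1.3, "tz": 0, "ax": 0, "ay": 0, "az": 0}, {"grip": 0, "tx": 2, "ty": 1.3, "tz": 0, "ax": 0, "ay": 0, "az": 0}]'

```text
time: 3.43
tool_pos: [492.8, 188.6, 307.3]
tcp_rot: [-179.9, -0.0, 94.7]
ft_force: [0.0, -0.3, -0.6]
finger_gap: 0.1
```

Call:
step_arm --plan '[{"grip": 0, "tx": 0, "ty": 0, "tz": 4, "ax": 0, "ay": 0, "az": 0}, {"grip": 0, "tx": 0, "ty": 0, "tz": 4, "ax": 0, "ay": 0, "az": 0}, {"grip": 0, "tx": 0, "ty": 0, "tz": 4, "ax": 0, "ay": 0, "az": 0}, {"grip": 0, "tx": 0, "ty": 0, "tz": 3, "ax": 0, "ay": 0, "az": 0}, {"grip": 0, "tx": 0, "ty": 0, "tz": 0, "ax": 0, "ay": 0, "az": 0}, {"grip": 0, "tx": 0, "ty": 0, "tz": 0, "ax": 0, "ay": 0, "az": 0}]'

```text
time: 3.93
tool_pos: [491.1, 186.0, 156.2]
tcp_rot: [-179.7, 0.0, 94.6]
ft_force: [-0.1, 0.5, 1.2]
finger_gap: -0.0
```

Run:
```python
from h import *
print(sense())
cv2.imwrite("pics/w1.png",snapshot("wrist")[:,:,::-1])
cv2.imwrite("pics/side1.png",snapshot("side")[:,:,::-1])
```

```text
{'time': 3.9333, 'joint_pos': array([ 1.51500633e+01, -2.13333132e+00,  1.00610469e+02,  1.03839659e-03,
        8.17993486e+01,  1.05222854e+01]), 'qd': array([-0.09375395, -2.41363245, -4.85454993, -0.04644576,  0.71535128,
       -0.02206428]), 'joint_efforts': array([ 7.67897093e-02, -4.37793911e+01, -4.51536155e+01,  2.08396814e-03,
       -2.77605504e-01,  1.99798995e-05]), 'tool_pos': array([491.11209077, 186.02344229, 156.24236754]), 'tcp_rot': array([-1.79727976e+02,  4.94813623e-02,  9.46277447e+01]), 'ft_force': array([-0.13235444,  0.48539471,  1.24056936]), 'wrist_torque': array([ 0.00114837,  0.01221028, -0.00846164]), 'finger_gap': -0.0464165157795375}
```

View pics/w1.png

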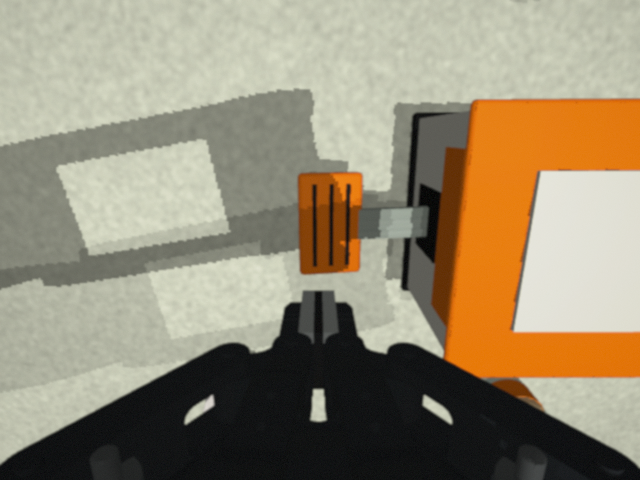

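View pics/side1.png

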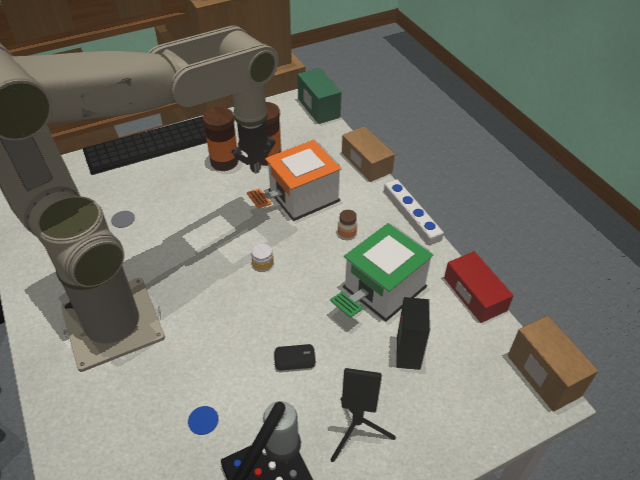

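The wrist view shows the orange pad centred near (330,222), just ahead of the closed fingertips at (318,300). The lid's front edge is at about x=450. I'll cast the pad pixel onto z=70.

Run:
```python
from h import *
from scipy.spatial.transform import Rotation as R
s=sense();im=cv2.imread("pics/w1.png")[:,:,::-1].copy();m=camera_model("wrist")
k=cv2.morphologyEx(mask(im),cv2.MORPH_CLOSE,np.ones((7,7)));k[:,375:]=0
c=max(cv2.findContours(k,0,2)[0],key=cv2.contourArea);r=cv2.minAreaRect(c);print(r)
T=np.eye(4);T[:3,:3]=R.from_euler('xyz',s["tcp_rot"],degrees=True).as_matrix();T[:3,3]=s["tool_pos"]
W=T@np.array(m["T_tool_cam"])
def p(px,z):
    d=W[:3,:3]@np.linalg.inv(np.array(m["intrinsics"]))@[px[0],px[1],1];return W[:3,3]+d*(z-W[2,3])/d[2]
P=p(r[0],70);print(P,[p(q,70)[:2].round() for q in cv2.boxPoints(r)])
print(T[:3,:3].T@(P-T[:3,3]))
```

```text
((330.0, 222.5), (99.0, 62.0), 90.0)
[503.55924251 199.53264283  70.        ] [array([479., 233.]), array([522., 237.]), array([530., 163.]), array([484., 159.])]
[11.89608297 10.08566476 90.57389641]
```

Call:
step_arm --plan '[{"grip": 0, "tx": 0.5, "ty": 0.4, "tz": 2, "ax": 0, "ay": 0, "az": 0}, {"grip": 0, "tx": 0.5, "ty": 0.4, "tz": 2, "ax": 0, "ay": 0, "az": 0}, {"grip": 0, "tx": 0, "ty": 0, "tz": 2, "ax": 0, "ay": 0, "az": 0}, {"grip": 0, "tx": 0, "ty": 0, "tz": 1, "ax": 0, "ay": 0, "az": 0}, {"grip": 0, "tx": 0, "ty": 0, "tz": 0.5, "ax": 0, "ay": 0, "az": 0}, {"grip": 0, "tx": 0, "ty": 0, "tz": 0, "ax": 0, "ay": 0, "az": 0}, {"grip": 0, "tx": 0, "ty": 0, "tz": 0, "ax": 0, "ay": 0, "az": 0}]'

```text
time: 4.62
tool_pos: [501.1, 197.3, 84.7]
tcp_rot: [179.9, -0.0, 94.6]
ft_force: [-0.2, -0.2, 0.7]
finger_gap: -0.1
```

Run:
```python
from h import *
cv2.imwrite("pics/w2.png",snapshot("wrist")[:,:,::-1])
s=sense();print(s["tool_pos"],s["ft_force"])
```

```text
[501.24948199 197.32253437  84.85826669] [0.88137355 0.63523122 0.03307885]
```

View pics/w2.png

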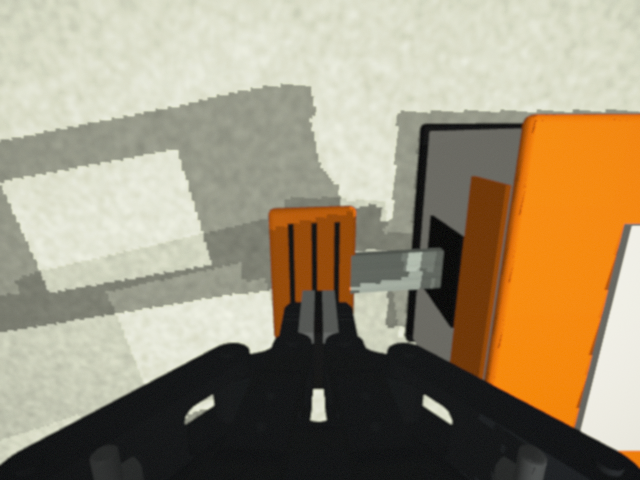

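The closed tips are over the pad, about 5 px from its centre line. I'll shift slightly outward for more room from the lid and start pressing.

Call:
step_arm --plan '[{"grip": 0, "tx": 0, "ty": -0.4, "tz": 0.4, "ax": 0, "ay": 0, "az": 0}, {"grip": 0, "tx": 0, "ty": 0, "tz": 0.4, "ax": 0, "ay": 0, "az": 0}, {"grip": 0, "tx": 0, "ty": 0, "tz": 0.3, "ax": 0, "ay": 0, "az": 0}, {"grip": 0, "tx": 0, "ty": 0, "tz": 0.3, "ax": 0, "ay": 0, "az": 0}, {"grip": 0, "tx": 0, "ty": 0, "tz": 0.3, "ax": 0, "ay": 0, "az": 0}, {"grip": 0, "tx": 0, "ty": 0, "tz": 0, "ax": 0, "ay": 0, "az": 0}, {"grip": 0, "tx": 0, "ty": 0, "tz": 0, "ax": 0, "ay": 0, "az": 0}]'

```text
time: 5.25
tool_pos: [495.7, 196.7, 65.5]
tcp_rot: [-180.0, 0.0, 94.6]
ft_force: [-0.2, 0.0, 0.7]
finger_gap: -0.5
```

Run:
```python
from h import *
cv2.imwrite("pics/w3.png",snapshot("wrist")[:,:,::-1])
im=snapshot("side")[:,:,::-1];cv2.imwrite("pics/s3.png",cv2.resize(im[90:230,200:360],None,fx=4,fy=4))
s=sense();print(s["tool_pos"],s["ft_force"])
```

```text
[496.08311277 196.7695522   65.94980485] [ 0.74053008 -0.03577475  0.27393106]
```

View pics/w3.png

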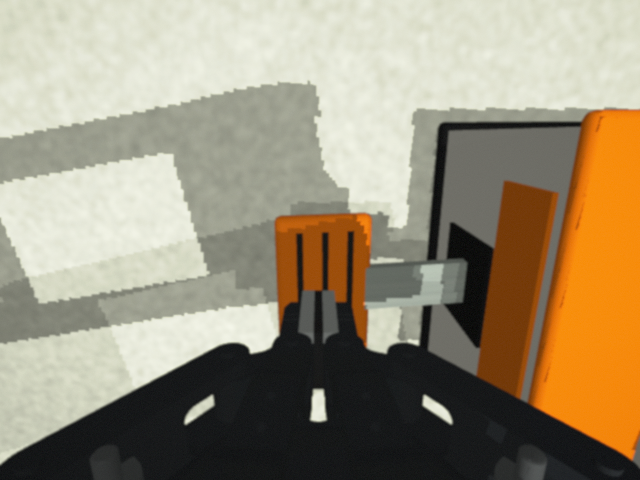

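View pics/s3.png

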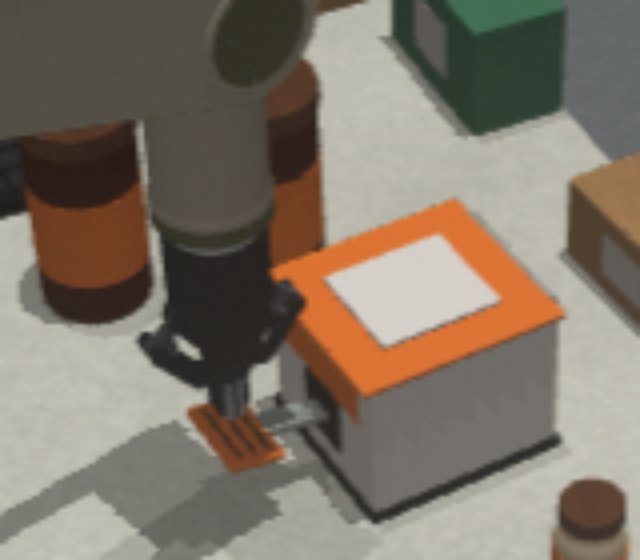

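There's no contact yet (force about 0), and the flared knuckles point at the lid edge with little room. I'll back up 2 cm and turn the hand 90° so they lie parallel to the box front, with the camera facing away from the box.

Call:
step_arm --plan '[{"grip": 0, "tx": 0, "ty": 0, "tz": -1, "ax": 0, "ay": 0, "az": 0}, {"grip": 0, "tx": 0, "ty": 0, "tz": -1, "ax": 0, "ay": 0, "az": -6}, {"grip": 0, "tx": 0, "ty": 0, "tz": 0, "ax": 0, "ay": 0, "az": -7}, {"grip": 0, "tx": 0, "ty": 0, "tz": 0, "ax": 0, "ay": 0, "az": -7}, {"grip": 0, "tx": 0, "ty": 0, "tz": 0, "ax": 0, "ay": 0, "az": -7}, {"grip": 0, "tx": 0, "ty": 0, "tz": 0, "ax": 0, "ay": 0, "az": -7}, {"grip": 0, "tx": 0, "ty": 0, "tz": 0, "ax": 0, "ay": 0, "az": -7}, {"grip": 0, "tx": 0, "ty": 0, "tz": 0, "ax": 0, "ay": 0, "az": -7}]'

```text
time: 6.02
tool_pos: [496.5, 196.9, 87.1]
tcp_rot: [179.9, 0.0, 143.0]
ft_force: [0.0, 0.0, -0.4]
finger_gap: -0.3
```

Call:
step_arm --plan '[{"grip": 0, "tx": 0, "ty": 0, "tz": 0, "ax": 0, "ay": 0, "az": -7}, {"grip": 0, "tx": 0, "ty": 0, "tz": 0, "ax": 0, "ay": 0, "az": -7}, {"grip": 0, "tx": 0, "ty": 0, "tz": 0, "ax": 0, "ay": 0, "az": -7}, {"grip": 0, "tx": 0, "ty": 0, "tz": 0, "ax": 0, "ay": 0, "az": -7}, {"grip": 0, "tx": 0, "ty": 0, "tz": 0, "ax": 0, "ay": 0, "az": -7}, {"grip": 0, "tx": 0, "ty": 0, "tz": 0, "ax": 0, "ay": 0, "az": -7}, {"grip": 0, "tx": 0, "ty": 0, "tz": 0, "ax": 0, "ay": 0, "az": 0}]'

```text
time: 6.6
tool_pos: [496.5, 196.9, 87.0]
tcp_rot: [180.0, 0.1, -175.0]
ft_force: [-0.6, -0.2, -0.7]
finger_gap: -0.0
```

Run:
```python
from h import *
cv2.imwrite("pics/w4.png",snapshot("wrist")[:,:,::-1])
s=sense();print(s["tool_pos"],s["ft_force"],s["joint_pos"])
```

```text
[496.4065461  196.87644638  86.83481061] [0.05886576 0.00313554 0.3532737 ] [ 1.61310273e+01  2.51904695e+00  1.03487325e+02  9.41188894e-04
  7.39375895e+01 -7.83863454e+01]
```

View pics/w4.png

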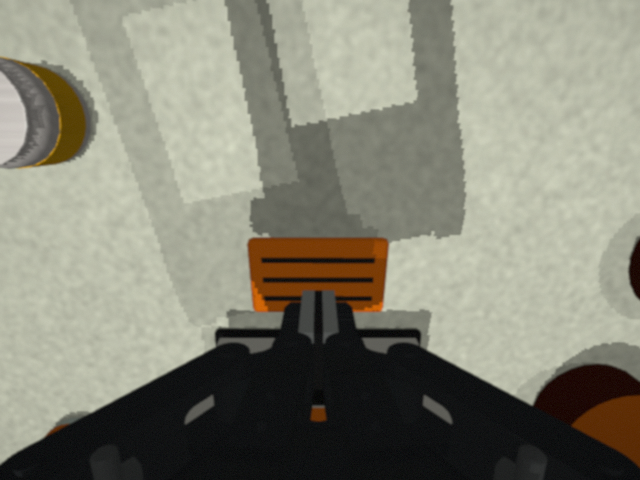

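In this view the pad spans columns 248–388 and rows 238–312. The tip, projected down to z=70, falls at about (318,277), which is the pad centre. Now I'll press.

Call:
step_arm --plan '[{"grip": 0, "tx": 0, "ty": 0, "tz": 0.6, "ax": 0, "ay": 0, "az": 0}, {"grip": 0, "tx": 0, "ty": 0, "tz": 0.6, "ax": 0, "ay": 0, "az": 0}, {"grip": 0, "tx": 0, "ty": 0, "tz": 0.5, "ax": 0, "ay": 0, "az": 0}, {"grip": 0, "tx": 0, "ty": 0, "tz": 0.3, "ax": 0, "ay": 0, "az": 0}, {"grip": 0, "tx": 0, "ty": 0, "tz": 0.3, "ax": 0, "ay": 0, "az": 0}, {"grip": 0, "tx": 0, "ty": 0, "tz": 0.2, "ax": 0, "ay": 0, "az": 0}, {"grip": 0, "tx": 0, "ty": 0, "tz": 0, "ax": 0, "ay": 0, "az": 0}]'

```text
time: 7.23
tool_pos: [495.6, 196.6, 60.2]
tcp_rot: [-180.0, -0.1, -175.4]
ft_force: [-0.1, -0.9, 0.2]
finger_gap: -0.3
```

Run:
```python
from h import *
w=snapshot("wrist")[:,:,::-1]
im=snapshot("side")[:,:,::-1];s3=cv2.resize(im[130:230,220:360],None,fx=4,fy=4)
o=np.zeros((400,800,3),np.uint8);o[:,:560]=s3;o[:,560:]=w[180:380,260:380][:, :].repeat(2,0).repeat(2,1)
cv2.imwrite("pics/s5.png",o)
s=sense();print(s["tool_pos"],s["ft_force"],s["joint_efforts"])
```

```text
[495.99407479 196.7637464   60.86102348] [ 0.43174653 -1.11214372  0.09629278] [ 6.53424959e-04 -4.94416273e+01 -4.55557179e+01 -4.95039567e-04
 -5.29141034e-03  7.20611686e-03]
```

View pics/s5.png

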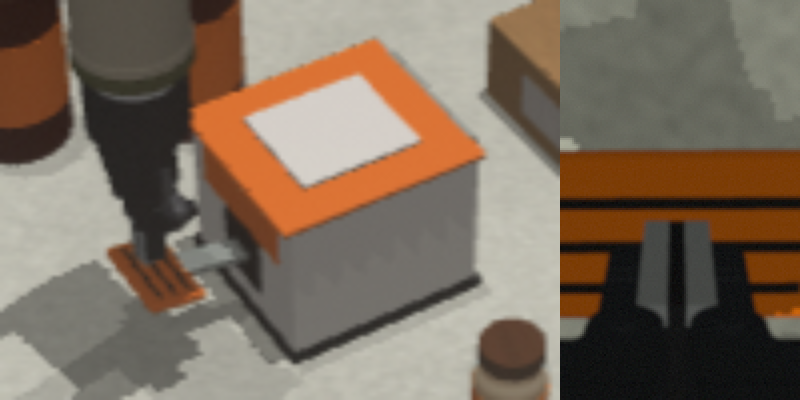

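There's still no contact at z=60.9, the lid is shut and the force is near zero. I'll keep going down in small steps and watch the force.

Call:
step_arm --plan '[{"grip": 0, "tx": 0, "ty": 0, "tz": 0.2, "ax": 0, "ay": 0, "az": 0}, {"grip": 0, "tx": 0, "ty": 0, "tz": 0.2, "ax": 0, "ay": 0, "az": 0}, {"grip": 0, "tx": 0, "ty": 0, "tz": 0.2, "ax": 0, "ay": 0, "az": 0}, {"grip": 0, "tx": 0, "ty": 0, "tz": 0, "ax": 0, "ay": 0, "az": 0}]'

```text
time: 7.67
tool_pos: [495.7, 196.6, 54.4]
tcp_rot: [-180.0, -0.0, -175.4]
ft_force: [-0.1, -0.4, 0.5]
finger_gap: -0.1
```

Run:
```python
from h import *
s=sense();print(s["tool_pos"],s["ft_force"])
```

```text
[495.67340796 196.64597069  54.37131591] [-0.0624597  -0.35208845  0.53430314]
```

Run:
```python
from h import *
w=snapshot("wrist")[:,:,::-1]
im=snapshot("side")[:,:,::-1];s3=cv2.resize(im[130:230,220:360],None,fx=4,fy=4)
o=np.zeros((400,800,3),np.uint8);o[:,:560]=s3;o[:,560:]=w[180:380,260:380][:, :].repeat(2,0).repeat(2,1)
cv2.imwrite("pics/s6.png",o)
```

```text
(no output)
```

View pics/s6.png

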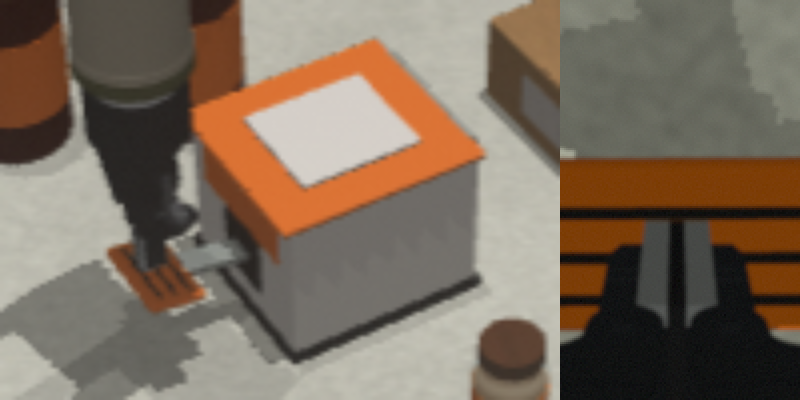

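Call:
step_arm --plan '[{"grip": 0, "tx": 0, "ty": 0, "tz": 0.2, "ax": 0, "ay": 0, "az": 0}, {"grip": 0, "tx": 0, "ty": 0, "tz": 0.2, "ax": 0, "ay": 0, "az": 0}, {"grip": 0, "tx": 0, "ty": 0, "tz": 0, "ax": 0, "ay": 0, "az": 0}]'

```text
time: 8.02
tool_pos: [495.7, 196.6, 50.4]
tcp_rot: [-180.0, -0.0, -175.4]
ft_force: [0.2, -0.8, -0.7]
finger_gap: -0.1
```

Call:
step_arm --plan '[{"grip": 0, "tx": 0, "ty": 0, "tz": 0.2, "ax": 0, "ay": 0, "az": 0}, {"grip": 0, "tx": 0, "ty": 0, "tz": 0.2, "ax": 0, "ay": 0, "az": 0}, {"grip": 0, "tx": 0, "ty": 0, "tz": 0, "ax": 0, "ay": 0, "az": 0}]'

```text
time: 8.27
tool_pos: [496.1, 196.8, 47.0]
tcp_rot: [180.0, 0.0, -175.4]
ft_force: [-3.1, -0.4, 5.4]
finger_gap: -0.2
```

Run:
```python
from h import *
w=snapshot("wrist")[:,:,::-1]
im=snapshot("side")[:,:,::-1];s3=cv2.resize(im[130:230,220:360],None,fx=4,fy=4)
o=np.zeros((400,800,3),np.uint8);o[:,:560]=s3;o[:,560:]=w[180:380,260:380][:, :].repeat(2,0).repeat(2,1)
cv2.imwrite("pics/s7.png",o)
```

```text
(no output)
```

View pics/s7.png

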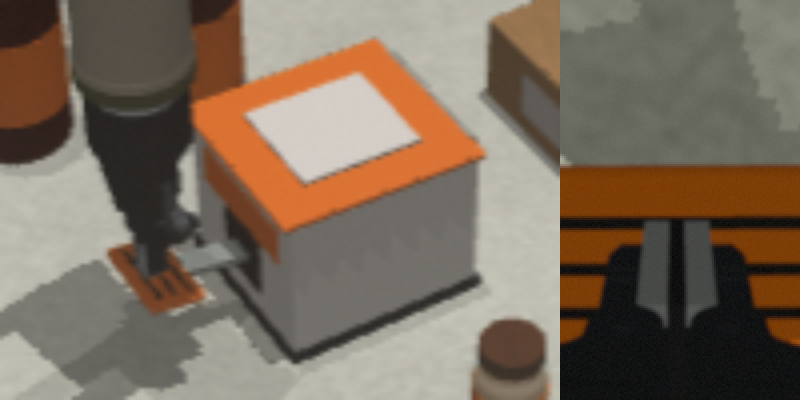

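Contact came at a reported z of about 48, with 5 N up and the lid starting to lift. That is about 20 mm below the 70 mm in the description, so I'll go by force and the lid's angle, not absolute z.

Call:
step_arm --plan '[{"grip": 0, "tx": 0, "ty": 0, "tz": 0.25, "ax": 0, "ay": 0, "az": 0}, {"grip": 0, "tx": 0, "ty": 0, "tz": 0.25, "ax": 0, "ay": 0, "az": 0}, {"grip": 0, "tx": 0, "ty": 0, "tz": 0.25, "ax": 0, "ay": 0, "az": 0}, {"grip": 0, "tx": 0, "ty": 0, "tz": 0.25, "ax": 0, "ay": 0, "az": 0}, {"grip": 0, "tx": 0, "ty": 0, "tz": 0, "ax": 0, "ay": 0, "az": 0}]'

```text
time: 8.78
tool_pos: [495.5, 196.8, 36.8]
tcp_rot: [180.0, -0.1, -175.4]
ft_force: [-5.1, -0.7, 5.9]
finger_gap: 0.3
```

```bash
cat > snap.py <<'E'
from h import *
import sys
w=snapshot("wrist")[:,:,::-1]
im=snapshot("side")[:,:,::-1];s3=cv2.resize(im[90:230,220:360],None,fx=4,fy=4)
o=np.zeros((560,800,3),np.uint8);o[:,:560]=s3;o[:400,560:]=w[180:380,260:380].repeat(2,0).repeat(2,1)
cv2.imwrite(f"pics/{sys.argv[1]}.png",o)
s=sense();print(s["time"],s["tool_pos"],s["ft_force"])
E
python3 snap.py s8
```

```text
8.8833 [495.53098951 196.80185806  37.07009232] [-4.15638826 -1.25822995  6.66162948]
```

View pics/s8.png

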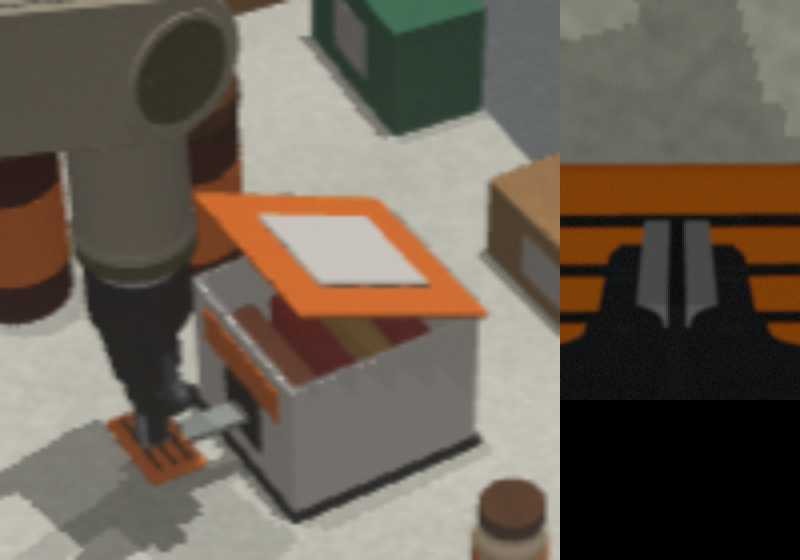

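The lid is about 0.5 rad open and the finger is still on the pad. I'll press on to the stop.

Call:
step_arm --plan '[{"grip": 0, "tx": 0, "ty": 0, "tz": 0.25, "ax": 0, "ay": 0, "az": 0}, {"grip": 0, "tx": 0, "ty": 0, "tz": 0.25, "ax": 0, "ay": 0, "az": 0}, {"grip": 0, "tx": 0, "ty": 0, "tz": 0.25, "ax": 0, "ay": 0, "az": 0}, {"grip": 0, "tx": 0, "ty": 0, "tz": 0.25, "ax": 0, "ay": 0, "az": 0}, {"grip": 0, "tx": 0, "ty": 0, "tz": 0.25, "ax": 0, "ay": 0, "az": 0}, {"grip": 0, "tx": 0, "ty": 0, "tz": 0.2, "ax": 0, "ay": 0, "az": 0}, {"grip": 0, "tx": 0, "ty": 0, "tz": 0, "ax": 0, "ay": 0, "az": 0}]'

```text
time: 9.47
tool_pos: [496.2, 196.9, 22.7]
tcp_rot: [180.0, 0.0, -175.4]
ft_force: [-2.9, -0.9, 6.2]
finger_gap: -0.0
```

Call:
step_arm --plan '[{"grip": 0, "tx": 0, "ty": 0, "tz": 0.2, "ax": 0, "ay": 0, "az": 0}, {"grip": 0, "tx": 0, "ty": 0, "tz": 0.2, "ax": 0, "ay": 0, "az": 0}, {"grip": 0, "tx": 0, "ty": 0, "tz": 0, "ax": 0, "ay": 0, "az": 0}]'

```text
time: 9.72
tool_pos: [496.6, 196.9, 18.9]
tcp_rot: [180.0, 0.1, -175.4]
ft_force: [-1.1, -0.6, 6.4]
finger_gap: -0.0
```

```bash
python3 snap.py s9
```

```text
9.8167 [496.56401825 196.93897101  19.09686119] [-2.40626986 -0.9468665   6.0432281 ]
```

View pics/s9.png

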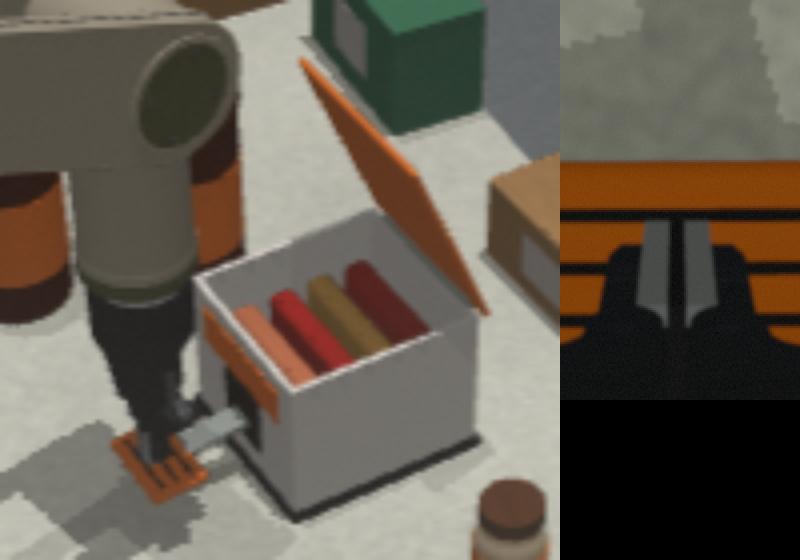

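The lid is about 1.2 rad open and the force is still 6 N, so it isn't on the stop yet. I'll inch down until the force rises.

Call:
step_arm --plan '[{"grip": 0, "tx": 0, "ty": 0, "tz": 0.1, "ax": 0, "ay": 0, "az": 0}, {"grip": 0, "tx": 0, "ty": 0, "tz": 0.1, "ax": 0, "ay": 0, "az": 0}, {"grip": 0, "tx": 0, "ty": 0, "tz": 0, "ax": 0, "ay": 0, "az": 0}]'

```text
time: 10.07
tool_pos: [496.8, 197.0, 17.2]
tcp_rot: [180.0, 0.1, -175.4]
ft_force: [-1.6, 0.1, 7.2]
finger_gap: -0.2
```

Call:
step_arm --plan '[{"grip": 0, "tx": 0, "ty": 0, "tz": 0.1, "ax": 0, "ay": 0, "az": 0}, {"grip": 0, "tx": 0, "ty": 0, "tz": 0, "ax": 0, "ay": 0, "az": 0}, {"grip": 0, "tx": 0, "ty": 0, "tz": 0, "ax": 0, "ay": 0, "az": 0}]'

```text
time: 10.32
tool_pos: [496.9, 197.0, 16.8]
tcp_rot: [180.0, 0.1, -175.4]
ft_force: [-3.5, -1.6, 11.1]
finger_gap: -0.1
```

```bash
python3 snap.py s10
```

```text
10.4167 [496.94002037 197.00675675  16.80018688] [-3.20852014 -1.39248818 10.35342369]
```

View pics/s10.png

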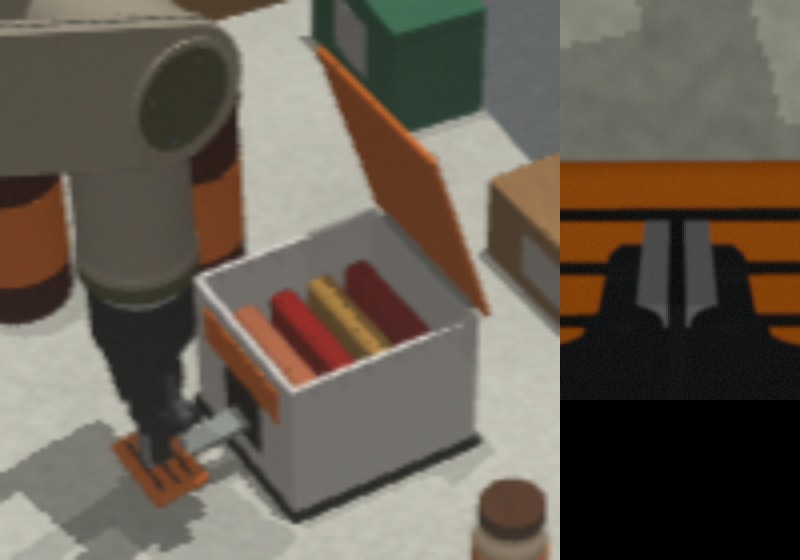

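The force rose to 11 N while z stayed at 16.8, so the lever is on its stop and the lid is fully open. I'll hold for a little over 2 s.

Call:
step_arm --plan '[{"grip": 0, "tx": 0, "ty": 0, "tz": 0.05, "ax": 0, "ay": 0, "az": 0}, {"grip": 0, "tx": 0, "ty": 0, "tz": 0, "ax": 0, "ay": 0, "az": 0}, {"grip": 0, "tx": 0, "ty": 0, "tz": 0, "ax": 0, "ay": 0, "az": 0}, {"grip": 0, "tx": 0, "ty": 0, "tz": 0, "ax": 0, "ay": 0, "az": 0}, {"grip": 0, "tx": 0, "ty": 0, "tz": 0, "ax": 0, "ay": 0, "az": 0}, {"grip": 0, "tx": 0, "ty": 0, "tz": 0, "ax": 0, "ay": 0, "az": 0}, {"grip": 0, "tx": 0, "ty": 0, "tz": 0, "ax": 0, "ay": 0, "az": 0}, {"grip": 0, "tx": 0, "ty": 0, "tz": 0, "ax": 0, "ay": 0, "az": 0}]'

```text
time: 11.08
tool_pos: [497.0, 197.0, 16.6]
tcp_rot: [180.0, 0.1, -175.4]
ft_force: [-4.5, -1.1, 13.9]
finger_gap: -0.4
```

Call:
step_arm --plan '[{"grip": 0, "tx": 0, "ty": 0, "tz": 0, "ax": 0, "ay": 0, "az": 0}, {"grip": 0, "tx": 0, "ty": 0, "tz": 0, "ax": 0, "ay": 0, "az": 0}, {"grip": 0, "tx": 0, "ty": 0, "tz": 0, "ax": 0, "ay": 0, "az": 0}, {"grip": 0, "tx": 0, "ty": 0, "tz": 0, "ax": 0, "ay": 0, "az": 0}, {"grip": 0, "tx": 0, "ty": 0, "tz": 0, "ax": 0, "ay": 0, "az": 0}, {"grip": 0, "tx": 0, "ty": 0, "tz": 0, "ax": 0, "ay": 0, "az": 0}, {"grip": 0, "tx": 0, "ty": 0, "tz": 0, "ax": 0, "ay": 0, "az": 0}, {"grip": 0, "tx": 0, "ty": 0, "tz": 0, "ax": 0, "ay": 0, "az": 0}]'

```text
time: 11.75
tool_pos: [497.0, 197.0, 16.6]
tcp_rot: [180.0, 0.1, -175.4]
ft_force: [-4.6, -2.1, 14.1]
finger_gap: -0.1
```

Call:
step_arm --plan '[{"grip": 0, "tx": 0, "ty": 0, "tz": 0, "ax": 0, "ay": 0, "az": 0}, {"grip": 0, "tx": 0, "ty": 0, "tz": 0, "ax": 0, "ay": 0, "az": 0}, {"grip": 0, "tx": 0, "ty": 0, "tz": 0, "ax": 0, "ay": 0, "az": 0}, {"grip": 0, "tx": 0, "ty": 0, "tz": 0, "ax": 0, "ay": 0, "az": 0}, {"grip": 0, "tx": 0, "ty": 0, "tz": 0, "ax": 0, "ay": 0, "az": 0}, {"grip": 0, "tx": 0, "ty": 0, "tz": 0, "ax": 0, "ay": 0, "az": 0}, {"grip": 0, "tx": 0, "ty": 0, "tz": 0, "ax": 0, "ay": 0, "az": 0}, {"grip": 0, "tx": 0, "ty": 0, "tz": 0, "ax": 0, "ay": 0, "az": 0}]'

```text
time: 12.42
tool_pos: [497.0, 197.0, 16.6]
tcp_rot: [180.0, 0.1, -175.4]
ft_force: [-3.8, -1.8, 14.2]
finger_gap: -0.1
```

Held for 2 s. Now the slow release, about 1.3 mm per row, with the finger staying on the pad.

Call:
step_arm --plan '[{"grip": 0, "tx": 0, "ty": 0, "tz": -0.13, "ax": 0, "ay": 0, "az": 0}, {"grip": 0, "tx": 0, "ty": 0, "tz": -0.13, "ax": 0, "ay": 0, "az": 0}, {"grip": 0, "tx": 0, "ty": 0, "tz": -0.13, "ax": 0, "ay": 0, "az": 0}, {"grip": 0, "tx": 0, "ty": 0, "tz": -0.13, "ax": 0, "ay": 0, "az": 0}, {"grip": 0, "tx": 0, "ty": 0, "tz": -0.13, "ax": 0, "ay": 0, "az": 0}, {"grip": 0, "tx": 0, "ty": 0, "tz": -0.13, "ax": 0, "ay": 0, "az": 0}, {"grip": 0, "tx": 0, "ty": 0, "tz": -0.13, "ax": 0, "ay": 0, "az": 0}, {"grip": 0, "tx": 0, "ty": 0, "tz": -0.13, "ax": 0, "ay": 0, "az": 0}]'

```text
time: 13.08
tool_pos: [495.9, 196.9, 25.7]
tcp_rot: [180.0, -0.0, -175.4]
ft_force: [-2.8, 0.2, 5.2]
finger_gap: 0.4
```

Call:
step_arm --plan '[{"grip": 0, "tx": 0, "ty": 0, "tz": -0.13, "ax": 0, "ay": 0, "az": 0}, {"grip": 0, "tx": 0, "ty": 0, "tz": -0.13, "ax": 0, "ay": 0, "az": 0}, {"grip": 0, "tx": 0, "ty": 0, "tz": -0.13, "ax": 0, "ay": 0, "az": 0}, {"grip": 0, "tx": 0, "ty": 0, "tz": -0.13, "ax": 0, "ay": 0, "az": 0}, {"grip": 0, "tx": 0, "ty": 0, "tz": -0.13, "ax": 0, "ay": 0, "az": 0}, {"grip": 0, "tx": 0, "ty": 0, "tz": -0.13, "ax": 0, "ay": 0, "az": 0}, {"grip": 0, "tx": 0, "ty": 0, "tz": -0.13, "ax": 0, "ay": 0, "az": 0}, {"grip": 0, "tx": 0, "ty": 0, "tz": -0.13, "ax": 0, "ay": 0, "az": 0}]'

```text
time: 13.75
tool_pos: [495.8, 196.9, 36.1]
tcp_rot: [180.0, -0.0, -175.4]
ft_force: [-2.1, -0.3, 5.8]
finger_gap: 0.2
```

Call:
step_arm --plan '[{"grip": 0, "tx": 0, "ty": 0, "tz": -0.13, "ax": 0, "ay": 0, "az": 0}, {"grip": 0, "tx": 0, "ty": 0, "tz": -0.13, "ax": 0, "ay": 0, "az": 0}, {"grip": 0, "tx": 0, "ty": 0, "tz": -0.13, "ax": 0, "ay": 0, "az": 0}, {"grip": 0, "tx": 0, "ty": 0, "tz": -0.13, "ax": 0, "ay": 0, "az": 0}, {"grip": 0, "tx": 0, "ty": 0, "tz": -0.13, "ax": 0, "ay": 0, "az": 0}, {"grip": 0, "tx": 0, "ty": 0, "tz": -0.12, "ax": 0, "ay": 0, "az": 0}, {"grip": 0, "tx": 0, "ty": 0, "tz": -0.1, "ax": 0, "ay": 0, "az": 0}]'

```text
time: 14.33
tool_pos: [496.6, 197.0, 45.2]
tcp_rot: [180.0, 0.1, -175.4]
ft_force: [-0.7, -0.0, 6.1]
finger_gap: -0.3
```

Call:
step_arm --plan '[{"grip": 0, "tx": 0, "ty": 0, "tz": -0.08, "ax": 0, "ay": 0, "az": 0}, {"grip": 0, "tx": 0, "ty": 0, "tz": -0.08, "ax": 0, "ay": 0, "az": 0}, {"grip": 0, "tx": 0, "ty": 0, "tz": -0.08, "ax": 0, "ay": 0, "az": 0}, {"grip": 0, "tx": 0, "ty": 0, "tz": -0.08, "ax": 0, "ay": 0, "az": 0}, {"grip": 0, "tx": 0, "ty": 0, "tz": -0.08, "ax": 0, "ay": 0, "az": 0}, {"grip": 0, "tx": 0, "ty": 0, "tz": -0.08, "ax": 0, "ay": 0, "az": 0}]'

```text
time: 14.83
tool_pos: [495.7, 196.7, 49.0]
tcp_rot: [-180.0, -0.0, -175.4]
ft_force: [0.4, 0.5, 0.5]
finger_gap: 0.3
```

```bash
python3 snap.py s11
```

```text
14.9333 [495.82631188 196.69555677  49.03926237] [-0.28785302 -0.70135105 -0.12974089]
```

View pics/s11.png

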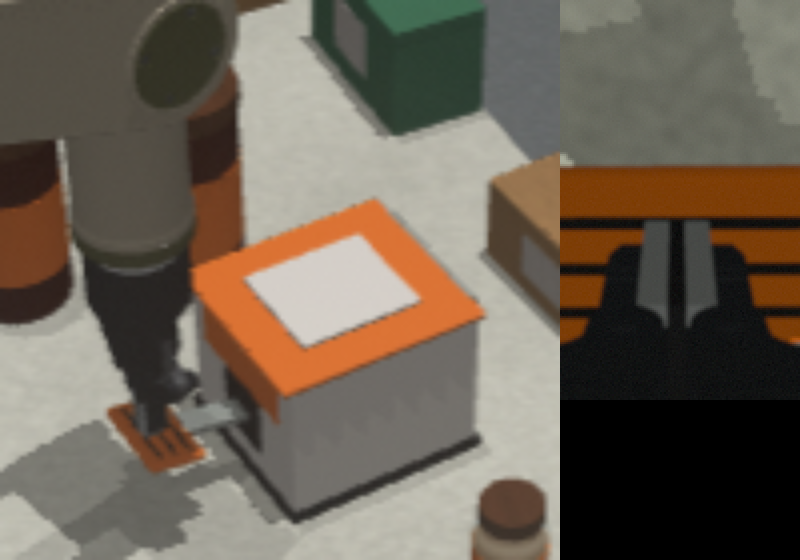

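The lid has settled shut and the force fell to zero at z≈49. At z=45 the finger was still pressing with 6 N and the lid was nearly shut. Now I'll move the hand clear.

Call:
step_arm --plan '[{"grip": 0, "tx": 0, "ty": 0, "tz": -0.3, "ax": 0, "ay": 0, "az": 0}, {"grip": 0, "tx": 0, "ty": 0, "tz": -1, "ax": 0, "ay": 0, "az": 0}, {"grip": 0, "tx": 0, "ty": 0, "tz": -2, "ax": 0, "ay": 0, "az": 0}, {"grip": 0, "tx": 0, "ty": 0, "tz": -3, "ax": 0, "ay": 0, "az": 0}, {"grip": 0, "tx": 0, "ty": 0, "tz": -3, "ax": 0, "ay": 0, "az": 0}, {"grip": 0, "tx": 0, "ty": 0, "tz": -3, "ax": 0, "ay": 0, "az": 0}, {"grip": 0, "tx": 0, "ty": 0, "tz": -3, "ax": 0, "ay": 0, "az": 0}, {"grip": 0, "tx": 0, "ty": 0, "tz": -3, "ax": 0, "ay": 0, "az": 0}]'

```text
time: 15.6
tool_pos: [495.8, 196.7, 234.7]
tcp_rot: [180.0, 0.0, -175.4]
ft_force: [0.7, -1.0, -0.6]
finger_gap: -0.1
```

Call:
step_arm --plan '[{"grip": 0, "tx": 2, "ty": 0, "tz": 0, "ax": 0, "ay": 0, "az": 0}, {"grip": 0, "tx": 2, "ty": 0, "tz": 0, "ax": 0, "ay": 0, "az": 0}, {"grip": 0, "tx": 2, "ty": 0, "tz": 0, "ax": 0, "ay": 0, "az": 0}, {"grip": 0, "tx": 0, "ty": 0, "tz": 0, "ax": 0, "ay": 0, "az": 0}, {"grip": 0, "tx": 0, "ty": 0, "tz": 0, "ax": 0, "ay": 0, "az": 0}, {"grip": 0, "tx": 0, "ty": 0, "tz": 0, "ax": 0, "ay": 0, "az": 0}, {"grip": 0, "tx": 0, "ty": 0, "tz": 0, "ax": 0, "ay": 0, "az": 0}]'

```text
time: 16.18
tool_pos: [436.8, 191.9, 232.5]
tcp_rot: [180.0, 0.0, -175.4]
ft_force: [-0.3, 0.1, -0.3]
finger_gap: 0.1
```

Run:
```python
from h import *
a=snapshot("side")[:,:,::-1];t=snapshot("top")[:,:,::-1]
cv2.imwrite("pics/top9.png",t);cv2.imwrite("pics/side9.png",a)
s=sense();print(s["time"],s["tool_pos"],s["ft_force"])
d=cv2.absdiff(a,cv2.imread("pics/side0.png")).max(2)
for nm,(u,v) in dict(mouse=(295,357),tripod=(362,410),carton=(412,335),round=(347,224),tin=(262,256),green=(388,265),lid=(305,165)).items():
    print(nm,(d[v-12:v+12,u-12:u+12]>40).mean())
```

```text
16.2833 [436.65756894 191.87143351 232.17655016] [-0.0232427   0.93504727 -0.00420111]
mouse 0.0
tripod 0.0
carton 0.0
round 0.0
tin 0.11979166666666667
green 0.0
lid 0.0
```

View pics/side9.png

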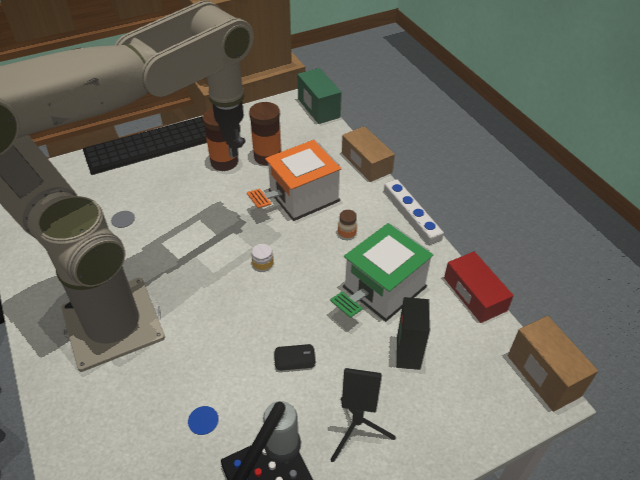

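View pics/top9.png

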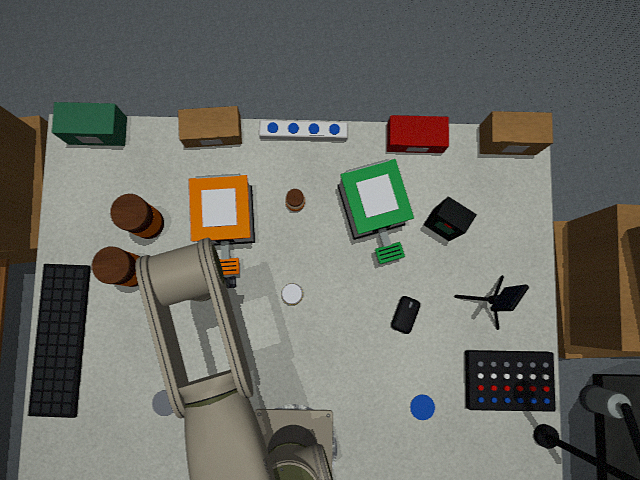

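Both lids are shut and the hand is clear. Everything stands where it did, with the jars at (133,215) and (118,265) and the tin at (291,294). The 12% change at the tin in the side view is the arm's shadow, because in the top view it hasn't moved. Handing in.

```bash
python3 -c "
from bench import *
print(hand_in())"
```

```text
the job is handed in; nothing more can be done
None
```

I pressed the orange lever to its stop with the closed fingertips, held the lid fully open, and let it up slowly until it settled shut. I then moved the hand clear and handed in at about 16 s; no verdict is reported.

- **Holding open:** the lever was on its stop, with the force rising to 11–14 N while the height stayed at about 16.7 mm. I held it there for 2.0 s.
- **Letting up:** this took about 2.4 s. The finger still carried 6 N when the lid was nearly shut, and the force then faded to zero without a slam.
- **Final checks:** both lids are shut in the side and top pictures, and the wrist force is near zero. In the pictures every loose thing stands where it began, though the arm hid part of one tall jar in each view. A side-view comparison showed a 12% change at the tin. I put that down to the arm's shadow, because the tin has not moved in the top view.
- **What disagreed:** contact came at a reported height of about 48 mm, although the cameras and the description put the pad at about 70 mm. I did not find the cause. The travel to the stop was about 31 mm, close to the 30 mm expected, so I went by force and the lid's position in the pictures.
- **Change on the way:** I turned the hand 90° before pressing, because the gripper's knuckles came close to the lid's edge.

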